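# Set a guarded calibrate selector

## Robot

A 6-joint arm with a two-finger parallel gripper is mounted at the origin on the work surface. World frame = base frame: x ahead of the robot, y to its left, z up, the work surface at z = 0. Lengths are in m, angles in rad, forces in N, time in s.
With the tool pointing down it reaches from about 0.35 to 0.85 m from the base axis. Payload 8.1 kg.
Tool frame: the origin (TCP) lies at the very end of the fingers, on their centre line; the grasp point (between the pads) lies 19 mm behind it; x points along the fingers, y is the direction in which the jaws open and shut, and the axes are right-handed (so a half turn about x gives the same grasp; the last joint's range is limited). The gripper opens to 93 mm and grips with 3 to 60 N. Pads are 15 mm wide; open, the fingers measure 128 mm over their backs; the gripper's body (75 mm by 188 mm) begins 65 mm behind the grasp point.
Start: joints at [-1.313, 0.13, 1.488, -0, 1.523, -0.085], TCP at [0.202, -0.565, 0.194] pointing down, gripper open.
Joint ranges: [-2.96, 2.96], [-0.89, 2.26], [0.02, 2.5], [-1.34, 4.48], [0, 2.73], [-2.66, 2.66]. Speed limits (rad/s): [2.39, 2.39, 2.79, 3.14, 3.14, 3.14].

## Interface

Orientations are given as a rotation vector (axis times angle).
In Python, from plant import * gives the robot as it stands. The module is installed in compiled form; this text tells all that it offers.
- The arm moves only by the tool apply_moves, never from a script. Its argument "series" is a list of rows, each an object with "jaw": the gripper's target within -1 to 1 (shut at 1, half-way at 0, fully open at -1); "linear": the shift along the tool's x, y, z normalised to -1 to 1, where 1 is 0.6 m, a list of three; "roll": the turn about the tool's x normalised to -1 to 1, where 1 is 30 degrees. A call has 1 to 20 rows; each row is the pose to reach, as a shift and turn from the pose measured when the call began, along the tool's axes at that moment; what a row does not reach only later rows make up. A row lasts 1/8 s, in which the tool goes at most 62.5 mm and 10.7 degrees, less where a joint would pass 70% of its speed; a pose out of reach is approached as far as the arm can. A call with a number of a shift or a turn outside -1 to 1 is refused whole. A call with a gripper value outside its range is refused whole. The fingers move at their own pace and stop on an object; "force" is the grip in N (left out, the last holds). Time passes only in rows, so rows that repeat a pose let the fingers close. It gives the time, the measured TCP pose, the force and the opening at its end, in the units of the state.
- read_state(): the state, without advancing time (a new reading comes with each control period).
- read_camera(name): name is "scene" or "top"; returns a dict with "pixels" (480x640x3 uint8, blue, green, red), "intrinsics" (3x3 intrinsics, pixels), "rvec" (rotation vector, rad) and "tvec" (3), from world to camera coordinates, as OpenCV has them. Camera axes: x right, y down, z forward; pixel columns grow to the right and rows downward; lengths in m; the calibration is good to about 2 mm. A picture is of the moment at which its call begins. There is no depth.
- close_job(): hands the job in, once; it reports no verdict.
The state is a dict: "t": time; "q": joint angles; "dq": joint speeds; "joint_torque": joint torques, N m; "tool_pos": TCP position; "orientation": TCP orientation; "force": force on the tool from outside, world axes, zero at the start; "wrist_torque": the same for the moment, N m; "opening": finger opening in m.
Only numpy, scipy, OpenCV 4.12 (cv2) and the standard library are available. Lean on these libraries where they do the work, as an engineer would, in place of code of your own. Each camera call takes 0.05 s, during which the arm holds its last target. There are 200 camera calls.

## Task

The calibration unit on the blue mat has to be put into calibrate mode for the next adjustment. Raise the sprung see-through guard by its yellow pull until its stay drops behind the ledge, let it down gently so that it rests propped on the stay, and let go. Then push the black pointer knob in, turn it clockwise out of its home slot, ease off the push and feel along the green arc for the calibrate notch, where the knob comes up and locks; use a light hand throughout, leave the guard propped open, and do not disturb the things lying around.

Things in the scene. Friction and masses are not known exactly. Their poses are not given: they have to be found in the camera images.
- console: Calibration unit, fixed on the mat: beige flat-topped case 230 (x) x 290 (y) x 70 mm high, dark top panel. Origin: centre of its underside; x to its rear (away from the operator), y to its left, z up. In its frame the knob's axis is at x -13, y -50 mm and the panel at z 70 mm. At y 50 to 130 mm it carries a display, keys and four binding posts up to 89 mm high.
- hinge (a point): Middle of the guard's hinge axis, which runs along the unit's y, 8 mm above the panel and 78 mm behind the knob's axis. The guard is a clear hood with yellow edges over the knob, 112 x 120 x 42 mm, open below and, but for a 12 mm lip, in front; hinged at its rear edge.
- pull (a point): Middle of the guard's pull: a yellow round bar 10 mm thick, 64 mm long, along the unit's y. Shut, it lies 148 mm in front of the hinge axis and 29 mm above it, 31 mm clear of the guard's front lip: pinch it from above, fingers closing along the unit's x. It moves on a circle about the hinge axis; the bar may turn between the fingers.
- guard (a joint): Opening angle of the guard, rad: 0 shut, stop at 1.85; it swings up and back. A spring (0.36 N m shut, 0.51 open) always drives it shut. Its stay drops behind the ledge at 1.66 to 1.72; let down from there it rests on the stay at 1.59, and its pull on the hand vanishes. Let go above that, it snaps down; pushed down below that, it overloads the stay.
- stay: The guard's stay, not to be handled: a steel strip 66 mm long pivoted (origin) on the outside of the guard's left (+y) wall, 68 mm from the guard's middle. A light spring keeps its rubber foot on the panel; as the guard opens, the foot trails rearward up a ramp 6 mm high and drops behind the ramp's ledge by itself.
- knob (a point): Centre of the black knob's pointer bar, on the vertical turning axis, 25 mm above the panel with the knob up; y runs along the bar to the white pointer. Bar 44 long, 12 thick, from 14 to 36 mm above the panel, on a round collar 40 mm in diameter with its top at 14 mm: fingertips astride the bar can push on the collar. The pointer starts towards the unit's +y.
- selector (a joint): Turning angle of the knob, rad: 0 with the pointer to the unit's +y (home), growing clockwise from above; stops at -0.05 and 1.75. Up, it is locked in its home slot (play 0.05 either way). The calibrate notch, same play, is on the green arc somewhere from 0.87 to 1.29: it was set by hand at the last service, is hidden inside and differs from unit to unit.
- plunger (a joint): How far the knob is pushed in, m: 0 up (locked in a slot), 0.006 at the bottom. Spring: 4.8 N at first, 8 N at 4 mm, 9.6 N at 6 mm. It turns only when 4 mm or more in. Turned off a slot and eased, it rides under the gate plate at 4 mm by itself, taking 0.1 N m at most to turn, until its lug meets a notch: there it rises 4 mm and locks, unless held down.
- multimeter_mid (a point): Bystander: orange and black hand multimeter lying on the mat, 165 x 80 x 37 mm, long side along its x. The point is its centre.
- screwdriver: Bystander: screwdriver with a blue handle lying on the mat along its x, 160 mm long. Origin: its middle, underneath.
- spool_mid (a point): Bystander: spool of solder wire with red flanges standing on the mat in front of the unit, 54 mm in diameter, 36 mm high. The point is its centre.

How it is judged:
By the outcome, as a careful person would: the job done as asked, in the order asked, and still so for the second after the job is handed in, with the robot touching nothing.
It also fails if it takes over 72 s, if anything falls off the work surface, if the arm or the gripper's body presses on something with over 40 N, if the wrist force passes 120 N, or if a joint passes its speed limit or range.

## Working session

There is one attempt and no reset: what is moved stays moved. The work goes in short steps, Python scripts to look and compute and a tool call to move; the robot and the scene stay as the last step left them, time stands still between calls to the robot, and variables do not carry over. Pictures are saved under pics/ and viewed, about 8 in all and at most 12, crops included, and the job is handed in when it is done.

Besides the shell and the picture viewer there is one more tool, called after "Call:" as name(argument=value, ...) on one line, values as JSON. apply_moves: Moves the arm, as the interface text tells. Its arguments: {"type":"object","properties":{"series":{"type":"array"},"force":{"type":"number"}},"required":["series"]}

```bash
mkdir -p pics; python3 - <<'E'
from plant import *
import cv2
for n in ("scene","top"):
    c=read_camera(n); cv2.imwrite(f"pics/{n}0.png",c["pixels"]); print(n,c["intrinsics"],c["rvec"],c["tvec"])
print(read_state())
E
```

```text
scene [[602.61401289   0.         320.90096266]
 [  0.         602.61401289 245.14076674]
 [  0.           0.           1.        ]] [ 0.81861561  2.73895275 -0.80882539] [ 0.38318196 -0.24069367  1.24252914]
top [[564.6420166    0.         315.82603493]
 [  0.         564.6420166  231.46516561]
 [  0.           0.           1.        ]] [ 2.18312623 -2.12630975  0.15190576] [0.05029723 0.50659896 0.95054186]
{'t': 0.1, 'q': array([-1.31337732e+00,  1.31097791e-01,  1.48918217e+00, -2.42957386e-05,
        1.52299644e+00, -8.53771830e-02]), 'dq': array([-0.00096987, -0.00139297, -0.00296864, -0.00174598,  0.00026483,
       -0.00170343]), 'joint_torque': array([ 6.85799896e-04, -5.61340106e+01, -4.93096948e+01,  7.69622996e-02,
        2.92061619e-02, -6.97488804e-05]), 'tool_pos': array([ 0.20155425, -0.56453678,  0.19297865]), 'orientation': array([ 2.03579096,  0.35415056, -2.03613981]), 'force': array([ 0.38167288, -0.429477  ,  0.81743786]), 'wrist_torque': array([ 0.03809563,  0.0528256 , -0.00378228]), 'opening': 0.09294113230610397}
```

View pics/scene0.png

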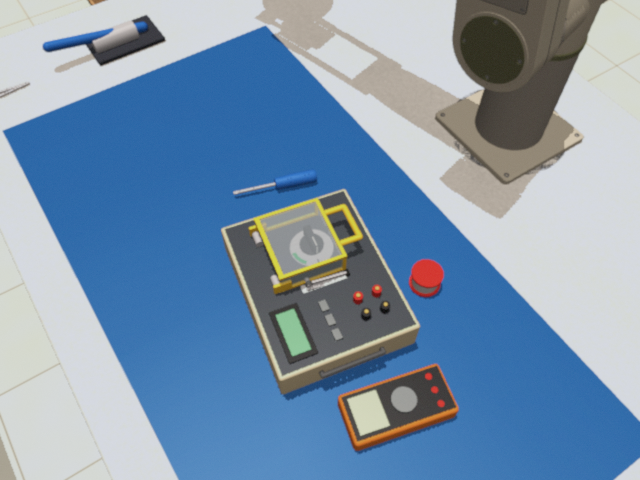

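View pics/top0.png

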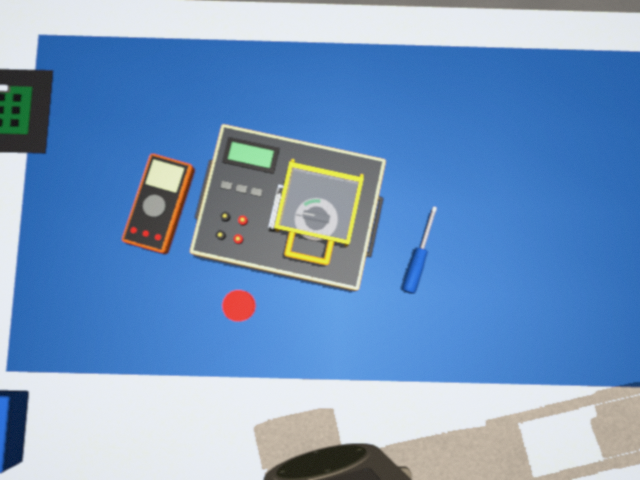

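The scene view shows the unit with corners near (222,230), (347,192), (416,325), (283,380), the pull at about (350,228), the spool at (426,278) and the screwdriver at (275,185). In the top view the case corners are (222,125), (385,159), (358,290), (191,254) and the pull is at (308,260). I'll fit the pose.

```bash
cat > h.py <<'E'
from plant import *
import numpy as np, cv2
from scipy.spatial.transform import Rotation as R
from scipy.optimize import least_squares
CAM={}
def cams():
    for n in("scene","top"):
        c=read_camera(n); CAM[n]=c
    return CAM
def proj(c,P): return cv2.projectPoints(np.atleast_2d(np.float64(P)),c["rvec"],c["tvec"],c["intrinsics"],None)[0][:,0]
def ray(c,uv,z):
    Rm=cv2.Rodrigues(c["rvec"])[0]; d=Rm.T@np.linalg.inv(c["intrinsics"])@[*uv,1]; o=-Rm.T@np.ravel(c["tvec"])
    return o+d*(z-o[2])/d[2]
def w(p,P):
    P=np.atleast_2d(P); a=p[2]; return np.c_[p[0]+np.cos(a)*P[:,0]-np.sin(a)*P[:,1],p[1]+np.sin(a)*P[:,0]+np.cos(a)*P[:,1],P[:,2]]
E
python3 - <<'E'
from h import *
C=cams()
x,y=.115,.145
K=np.array([[x,y,.07],[x,-y,.07],[-x,-y,.07],[-x,y,.07]])
t=np.array([[222,125],[385,159],[358,290],[191,254]])
s=np.array([[283,380],[222,230],[347,192],[416,325]])
pts=[ray(C["top"],u,.07) for u in t]; print(np.round(pts,3))
f=lambda p:np.r_[(proj(C["top"],w(p,K))-t).ravel(),(proj(C["scene"],w(p,K))-s).ravel()]
r=least_squares(f,[.6,0,-.2],x_scale=[.1,.1,.1]); print(r.x,np.round(r.fun,1))
p=r.x; np.save("p.npy",p)
L={"pull":[-.083,-.05,.107],"pullL":[-.083,-.018,.107],"pullR":[-.083,-.082,.107],"hingeL":[.065,.01,.078],"hingeR":[.065,-.11,.078],"knob":[-.013,-.05,.095],"ptr":[-.013,-.028,.106]}
for k,v in L.items():
    W=w(p,v); print(k,np.round(W,4),np.round(proj(C["top"],W)),np.round(proj(C["scene"],W)))
for n in C:
    u=proj(C[n],w(p,L["knob"]))[0].astype(int); im=C[n]["pixels"].copy()
    for v in L.values():
        q=np.round(proj(C[n],w(p,v))[0]).astype(int); 
        im[q[1],q[0]]=(255,0,255)
    for v in K:
        q=np.round(proj(C[n],w(p,v))[0]).astype(int); im[q[1],q[0]]=(255,0,255)
    cr=im[max(0,u[1]-100):u[1]+125,max(u[0]-150,0):u[0]+130]; globals()[n]=cv2.resize(cr[:,:],(560,450) if 0 else None,fx=1.7 if 0 else 2.6,fy=2.6,interpolation=cv2.INTER_CUBIC)
    cv2.imwrite(f"pics/{n}1.png",globals()[n])
st=read_state(); print(R.from_rotvec(st["orientation"]).as_matrix().round(3))
print("spool",ray(C["top"],(239,306),.036),"sd",ray(C["top"],(411,290),.02),ray(C["top"],(434,208),.01))
E
```

```text
[[ 0.681  0.23   0.07 ]
 [ 0.628 -0.051  0.07 ]
 [ 0.404 -0.009  0.07 ]
 [ 0.457  0.271  0.07 ]]
[ 0.54259461  0.11091634 -0.18889229] [-1.  -1.3  1.1  0.1  0.8  1.2 -2.5 -0.2 -2.7  1.3 -1.9 -1.6 -2.1 -4.2
  5.6  1. ]
pull [[0.4517 0.0774 0.107 ]] [[307. 258.]] [[351. 222.]]
pullL [[0.4577 0.1088 0.107 ]] [[287. 254.]] [[360. 237.]]
pullR [[0.4457 0.046  0.107 ]] [[326. 262.]] [[343. 207.]]
hingeL [[0.6083 0.1085 0.078 ]] [[291. 167.]] [[280. 291.]]
hingeR [[ 0.5858 -0.0093  0.078 ]] [[361. 182.]] [[255. 232.]]
knob [[0.5204 0.0642 0.095 ]] [[316. 217.]] [[312. 240.]]
ptr [[0.5246 0.0859 0.106 ]] [[303. 213.]] [[317. 246.]]
[[-0.     0.336 -0.942]
 [ 0.001 -0.942 -0.336]
 [-1.    -0.001 -0.   ]]
spool [0.37292087 0.19144073 0.036     ] sd [ 0.40834086 -0.10521942  0.02      ] [ 0.55662864 -0.14792344  0.01      ]
```

View pics/top1.png

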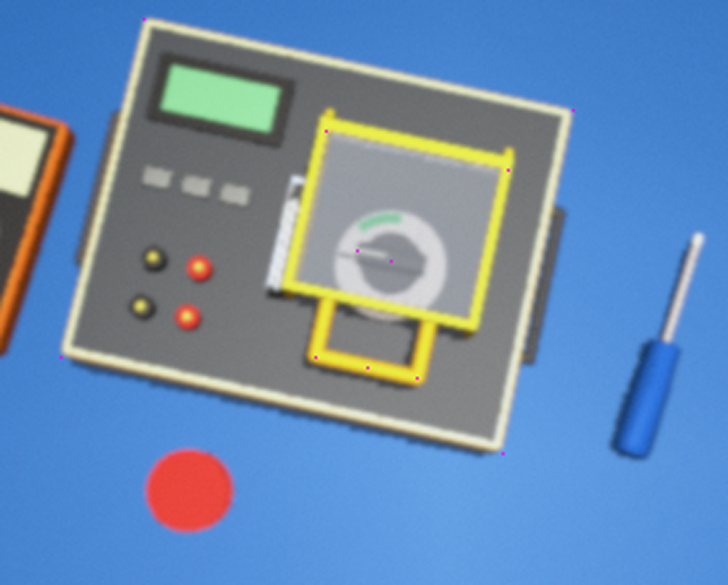

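View pics/scene1.png

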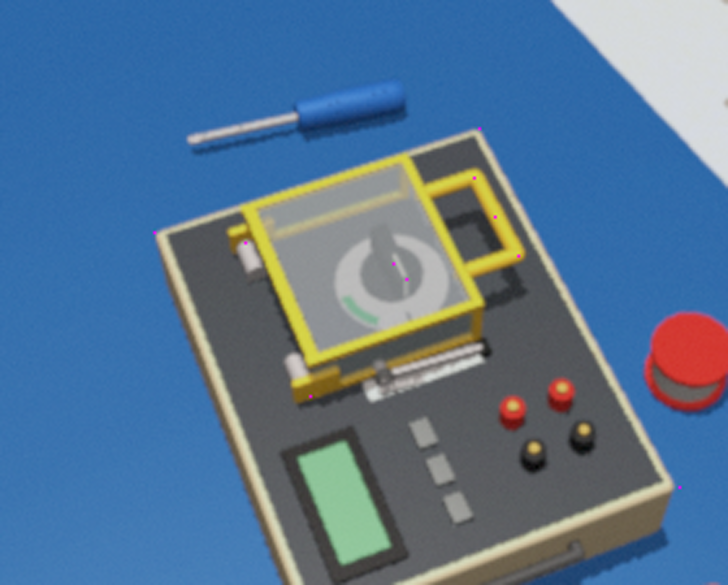

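```bash
cat >> h.py <<'E'
def tgt(P,tooly=None):
    """normalised linear to reach world point(s) P (TCP), roll to bring tool y to yaw tooly"""
    s=read_state(); M=R.from_rotvec(s["orientation"]).as_matrix()
    L=(np.atleast_2d(P)-s["tool_pos"])@M/.6
    yaw=np.arctan2(M[1,1],M[0,1]); roll=None if tooly is None else (-np.rad2deg((tooly-yaw+np.pi)%(2*np.pi)-np.pi)/30)
    return np.round(L,4),roll
E
python3 - <<'E'
from h import *
C=cams()
x,y=.115,.145
K=np.array([[x,y,.07],[x,-y,.07],[-x,-y,.07],[-x,y,.07],[-.083,-.018,.107],[-.083,-.082,.107]])
t=np.array([[223.3,125.1],[385.6,160.1],[357.9,289.3],[191.4,251.6],[286.5,255],[327,262.5]])
s=np.array([[222.8,230],[345.8,190.8],[418.9,326.9],[360,237],[343,207]]); i=[1,2,3,4,5]
f=lambda p:np.r_[(proj(C["top"],w(p,K))-t).ravel(),(proj(C["scene"],w(p,K[i]))-s).ravel()]
r=least_squares(f,[.6,0,-.2],x_scale=[.1,.1,.1]); print(r.x,np.round(r.fun,1))
p=r.x; np.save("p.npy",p)
pull=w(p,[-.083,-.05,.107])[0]; print(pull,w(p,[-.013,-.05,.095]))
print(tgt(pull+[0,0,.10-.016],p[2]))
E
```

```text
[ 0.54314982  0.11052811 -0.196818  ] [-1.4 -2.2  1.1 -0.6  0.5  2.1 -3.   1.1  0.6 -1.4 -1.  -0.1 -2.6 -2.3
 -0.5 -2.9  1.9 -0.1 -0.6  0.3  0.6  0.4]
[0.45197475 0.07772405 0.107     ] [[0.52062332 0.06403557 0.095     ]]
(array([[ 0.0049, -0.8684, -0.753 ]]), np.float64(-1.9693480409524302))
```

Call:
apply_moves(series=[{"jaw":-0.4,"linear":[-0.1,0,0],"roll":0},{"jaw":-0.4,"linear":[-0.15,-0.05,-0.04],"roll":-0.1},{"jaw":-0.4,"linear":[-0.15,-0.13,-0.11],"roll":-0.2},{"jaw":-0.4,"linear":[-0.15,-0.2,-0.17],"roll":-0.3},{"jaw":-0.4,"linear":[-0.15,-0.27,-0.23],"roll":-0.4},{"jaw":-0.4,"linear":[-0.15,-0.34,-0.29],"roll":-0.5},{"jaw":-0.4,"linear":[-0.15,-0.41,-0.35],"roll":-0.6},{"jaw":-0.4,"linear":[-0.15,-0.48,-0.41],"roll":-0.7},{"jaw":-0.4,"linear":[-0.15,-0.55,-0.47],"roll":-0.8},{"jaw":-0.4,"linear":[-0.15,-0.62,-0.53],"roll":-0.9},{"jaw":-0.4,"linear":[-0.15,-0.69,-0.59],"roll":-1},{"jaw":-0.4,"linear":[-0.15,-0.76,-0.65],"roll":-1},{"jaw":-0.4,"linear":[-0.15,-0.82,-0.71],"roll":-1},{"jaw":-0.4,"linear":[-0.1,-0.865,-0.75],"roll":-1},{"jaw":-0.4,"linear":[-0.1,-0.868,-0.753],"roll":-1},{"jaw":-0.4,"linear":[-0.1,-0.868,-0.753],"roll":-1}])

```text
t: 2.3
tool_pos: [0.452, 0.0772, 0.2543]
orientation: [1.706, 0.79, -1.706]
force: [0.5, 0.1, -0.2]
opening: 0.065
```

```bash
python3 - <<'E'
from h import *
p=np.load("p.npy"); pull=w(p,[-.083,-.05,.107])[0]
print(read_state()["tool_pos"],tgt(pull+[0,0,.06-.016],p[2]))
E
```

```text
[0.45201233 0.07717311 0.25432963] (array([[ 0.1722, -0.0006, -0.0007]]), np.float64(-0.9682340270536046))
```

Call:
apply_moves(series=[{"jaw":0,"linear":[0.05,0,0],"roll":-0.3},{"jaw":0,"linear":[0.1,0,0],"roll":-0.6},{"jaw":0,"linear":[0.15,-0.001,0],"roll":-0.9},{"jaw":0.2,"linear":[0.172,-0.001,0],"roll":-0.97},{"jaw":0.2,"linear":[0.172,-0.001,0],"roll":-0.97},{"jaw":0.2,"linear":[0.172,-0.001,0],"roll":-0.97}])

```text
t: 3.05
tool_pos: [0.4526, 0.0773, 0.1529]
orientation: [1.355, 1.107, -1.352]
force: [0.0, 1.2, 0.9]
opening: 0.0373
```

```bash
python3 - <<'E'
from h import *
C=cams(); s=read_state(); print(s["tool_pos"],s["opening"])
im=C["scene"]["pixels"][120:320,220:480]; a=cv2.resize(im,None,fx=2.5,fy=2.5,interpolation=2)
cv2.imwrite("pics/a.png",a)
im=C["top"]["pixels"][150:310,200:420]; a=cv2.resize(im,None,fx=3,fy=3,interpolation=2)
cv2.imwrite("pics/b.png",a)
p=np.load("p.npy"); pull=w(p,[-.083,-.05,.107])[0]
print(pull,tgt(pull-[0,0,.016],p[2]))
E
```

```text
[0.45253975 0.07750955 0.15270289] 0.03727824178682192
[0.45197475 0.07772405 0.107     ] (array([[ 1.028e-01, -1.200e-03, -1.000e-04]]), np.float64(-0.0009545632418293725))
```

View pics/a.png

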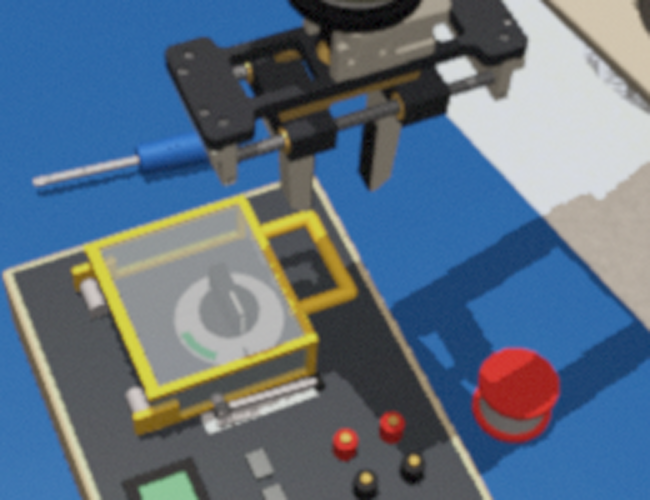

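Call:
apply_moves(series=[{"jaw":0.4,"linear":[0,-0.001,0],"roll":0},{"jaw":0.4,"linear":[0.02,-0.001,0],"roll":0},{"jaw":0.4,"linear":[0.05,-0.001,0],"roll":0},{"jaw":0.4,"linear":[0.075,-0.001,0],"roll":0},{"jaw":0.4,"linear":[0.09,-0.001,0],"roll":0},{"jaw":0.4,"linear":[0.1,-0.001,0],"roll":0},{"jaw":0.4,"linear":[0.103,-0.001,0],"roll":0},{"jaw":0.4,"linear":[0.103,-0.001,0],"roll":0}])

```text
t: 4.15
tool_pos: [0.4523, 0.0777, 0.0912]
orientation: [1.355, 1.108, -1.351]
force: [0.6, -0.3, 0.5]
opening: 0.028
```

```bash
python3 - <<'E'
from h import *
C=cams(); s=read_state(); print(s["tool_pos"],s["opening"],s["force"])
im=C["scene"]["pixels"][160:280,270:430]; a=cv2.resize(im,None,fx=4,fy=4,interpolation=2)
cv2.imwrite("pics/c.png",a)
E
```

```text
[0.45250936 0.07767092 0.09141456] 0.027852148051555323 [0.1305238  0.03229742 0.01152288]
```

View pics/c.png

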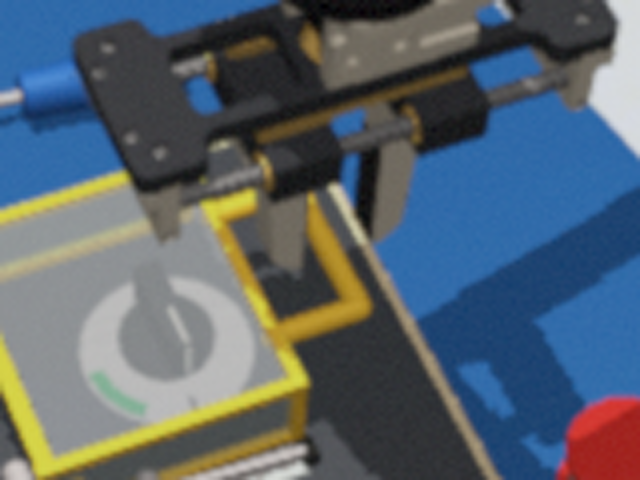

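The rear finger is inside the pull loop (285,255) and the front finger is outside it (375,220), so I can close.

Call:
apply_moves(series=[{"jaw":0.6,"linear":[0,0,0],"roll":0},{"jaw":0.7,"linear":[0,0,0],"roll":0},{"jaw":0.85,"linear":[0,0,0],"roll":0},{"jaw":0.85,"linear":[0,0,0],"roll":0}], force=12)

```text
t: 4.75
tool_pos: [0.4525, 0.0777, 0.0915]
orientation: [1.355, 1.108, -1.35]
force: [0.6, 0.4, -0.3]
opening: 0.0074
```

```bash
python3 - <<'E'
from h import *
s=read_state(); print(s["tool_pos"],s["opening"],s["force"],s["wrist_torque"])
E
```

```text
[0.45252843 0.07769159 0.09145115] 0.007352458330797131 [ 0.640003    0.38740187 -0.30946919] [ 0.00454721 -0.07404781  0.02439622]
```

```bash
python3 - <<'E'
from h import *
C=cams()
im=C["scene"]["pixels"][160:280,290:420]; a=cv2.resize(im,None,fx=4.5,fy=4.5,interpolation=2)
cv2.imwrite("pics/d.png",a)
E
```

```text
(no output)
```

View pics/d.png

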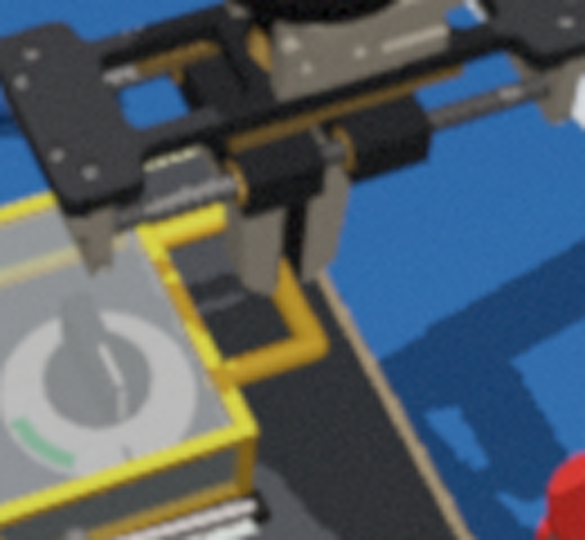

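Call:
apply_moves(series=[{"jaw":1,"linear":[0,0,0],"roll":0},{"jaw":1,"linear":[0,0,0],"roll":0},{"jaw":1,"linear":[0,0,0],"roll":0}], force=12)

```text
t: 5.22
tool_pos: [0.4525, 0.0777, 0.0914]
orientation: [1.355, 1.108, -1.35]
force: [0.6, 0.3, -0.1]
opening: 0.0005
```

```bash
python3 - <<'E'
from h import *
C=cams(); s=read_state(); p=np.load("p.npy"); c=C["scene"]
print("cam",-cv2.Rodrigues(c["rvec"])[0].T@np.ravel(c["tvec"]))
for n in C:
  im=C[n]["pixels"].copy()
  im=cv2.resize(im,None,fx=4,fy=4,interpolation=2)
  M=R.from_rotvec(s["orientation"]).as_matrix()
  T=s["tool_pos"]; 
  def dot(P,col):
    q=np.round((proj(C[n],P)[0]+.5)*4).astype(int); cv2.circle(im,tuple(map(int,q)),2,col,-1); return q
  for y in(-.0175,0,.0175):
    for z in(-.0075,.0075): dot(T+M@[0,y,z],(255,0,255))
    dot(T+M@[-.05,y,.0075],(0,255,0))
  for yy in(-.018,-.034,-.05,-.066,-.082): q=dot(w(p,[-.083,yy,.107])[0],(255,255,0))
  q=dot(T,(0,0,255)); cv2.imwrite(f"pics/e_{n}.png",im[q[1]-200:q[1]+200,q[0]-200:q[0]+200])
cv2.imwrite("pics/e.png",np.hstack([cv2.imread("pics/e_scene.png"),cv2.imread("pics/e_top.png")]))
E
```

```text
cam [0.80977985 0.51904502 0.90746316]
```

View pics/e.png

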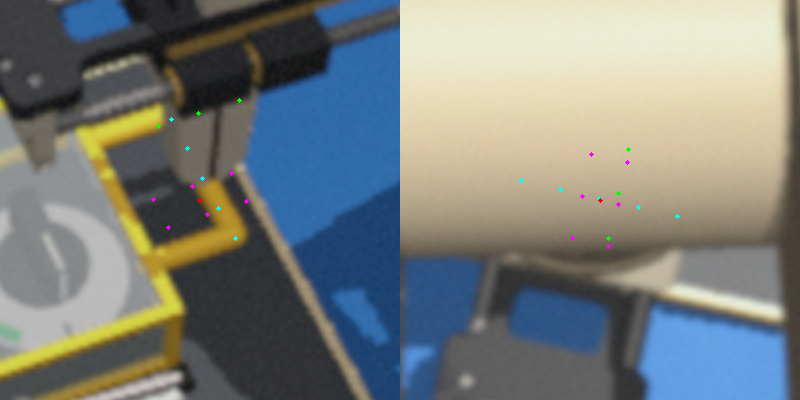

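The fingertips sit about 20 mm higher in the image than the reported TCP: predicted (168,227), seen about (170,180) at 4x. The empty closure agrees. I'll open, go 16 mm lower and close again.

Call:
apply_moves(series=[{"jaw":0.4,"linear":[-0.01,0,0],"roll":0},{"jaw":0.4,"linear":[-0.01,0,0],"roll":0},{"jaw":0.4,"linear":[-0.01,0,0],"roll":0},{"jaw":0.4,"linear":[0.0,0,0],"roll":0},{"jaw":0.4,"linear":[0.01,0,0],"roll":0},{"jaw":0.4,"linear":[0.02,0,0],"roll":0},{"jaw":0.4,"linear":[0.026,0,0],"roll":0},{"jaw":0.4,"linear":[0.026,0,0],"roll":0}])

```text
t: 6.32
tool_pos: [0.4522, 0.0776, 0.0753]
orientation: [1.354, 1.108, -1.351]
force: [0.3, -0.0, 0.6]
opening: 0.0276
```

Call:
apply_moves(series=[{"jaw":0.6,"linear":[0,0,0],"roll":0},{"jaw":0.75,"linear":[0,0,0],"roll":0},{"jaw":0.9,"linear":[0,0,0],"roll":0},{"jaw":0.9,"linear":[0,0,0],"roll":0},{"jaw":0.9,"linear":[0,0,0],"roll":0}], force=12)

```text
t: 6.95
tool_pos: [0.4525, 0.0777, 0.0755]
orientation: [1.355, 1.108, -1.351]
force: [2.0, 0.3, -0.1]
opening: 0.0092
```

```bash
python3 - <<'E'
from h import *
s=read_state(); print(s["tool_pos"],s["opening"],s["force"])
p=np.load("p.npy"); T=s["tool_pos"]
for N,a0,a1 in((18,0,.72),(20,.72,1.52)):
  for k in range(0,N+1):
    a=a0+(a1-a0)*k/N; g=.1509*np.array([-np.cos(.1935+a)+np.cos(.1935+a0),0,np.sin(.1935+a)-np.sin(.1935+a0)])
    print(round(a,3),"x",round(-g[2]/.6,4),"y",round(g[0]/.6,4))
C=cams(); im=C["scene"]["pixels"][160:280,290:420]; cv2.imwrite("pics/f.png",cv2.resize(im,None,fx=4.5,fy=4.5,interpolation=2))
E
```

```text
[0.45250991 0.07765666 0.07554481] 0.009166049562707557 [ 2.04027742  0.28112082 -0.09787876]
0.0 x -0.0 y 0.0
0.04 x -0.0098 y 0.0021
0.08 x -0.0196 y 0.0047
0.12 x -0.0292 y 0.0076
0.16 x -0.0387 y 0.0109
0.2 x -0.0481 y 0.0145
0.24 x -0.0573 y 0.0186
0.28 x -0.0663 y 0.023
0.32 x -0.0752 y 0.0277
0.36 x -0.0838 y 0.0329
0.4 x -0.0923 y 0.0383
0.44 x -0.1005 y 0.0441
0.48 x -0.1085 y 0.0502
0.52 x -0.1162 y 0.0567
0.56 x -0.1237 y 0.0634
0.6 x -0.1309 y 0.0704
0.64 x -0.1378 y 0.0777
0.68 x -0.1444 y 0.0853
0.72 x -0.1507 y 0.0931
0.72 x -0.0 y 0.0
0.76 x -0.006 y 0.0081
0.8 x -0.0116 y 0.0164
0.84 x -0.017 y 0.0249
0.88 x -0.0219 y 0.0337
0.92 x -0.0266 y 0.0426
0.96 x -0.0308 y 0.0517
1.0 x -0.0347 y 0.061
1.04 x -0.0382 y 0.0704
1.08 x -0.0414 y 0.08
1.12 x -0.0441 y 0.0897
1.16 x -0.0465 y 0.0994
1.2 x -0.0485 y 0.1093
1.24 x -0.05 y 0.1192
1.28 x -0.0512 y 0.1292
1.32 x -0.052 y 0.1393
1.36 x -0.0524 y 0.1493
1.4 x -0.0523 y 0.1594
1.44 x -0.0519 y 0.1694
1.48 x -0.0511 y 0.1794
1.52 x -0.0498 y 0.1894
```

View pics/f.png

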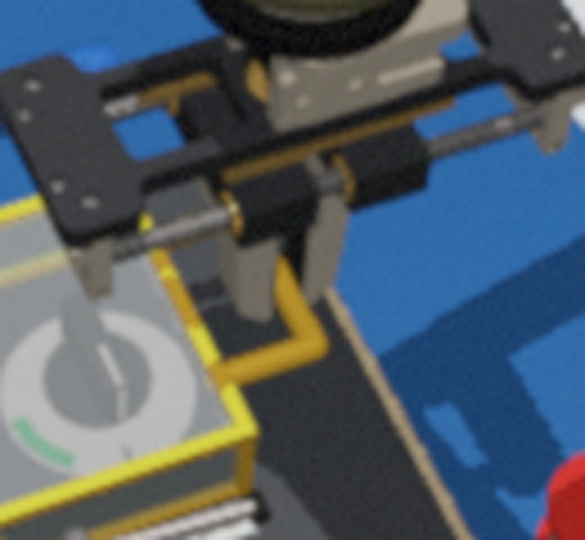

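The bar now enters between the fingers at (285,265) and the opening reads 9 mm. I'll lift the first stage.

Call:
apply_moves(series=[{"jaw":1,"linear":[0,0,0],"roll":0},{"jaw":1,"linear":[-0.0098,0.0021,0],"roll":0},{"jaw":1,"linear":[-0.0196,0.0047,0],"roll":0},{"jaw":1,"linear":[-0.0292,0.0076,0],"roll":0},{"jaw":1,"linear":[-0.0387,0.0109,0],"roll":0},{"jaw":1,"linear":[-0.0481,0.0145,0],"roll":0},{"jaw":1,"linear":[-0.0481,0.0145,0],"roll":0}], force=15)

```text
t: 7.92
tool_pos: [0.4608, 0.076, 0.1048]
orientation: [1.355, 1.108, -1.351]
force: [0.0, 0.5, -3.6]
opening: 0.0092
```

Call:
apply_moves(series=[{"jaw":1,"linear":[-0.0092,0.0041,0],"roll":0},{"jaw":1,"linear":[-0.0182,0.0085,0],"roll":0},{"jaw":1,"linear":[-0.0271,0.0132,0],"roll":0},{"jaw":1,"linear":[-0.0357,0.0184,0],"roll":0},{"jaw":1,"linear":[-0.0442,0.0238,0],"roll":0},{"jaw":1,"linear":[-0.0524,0.0296,0],"roll":0},{"jaw":1,"linear":[-0.0604,0.0357,0],"roll":0},{"jaw":1,"linear":[-0.0681,0.0422,0],"roll":0},{"jaw":1,"linear":[-0.0756,0.0489,0],"roll":0},{"jaw":1,"linear":[-0.0828,0.0559,0],"roll":0},{"jaw":1,"linear":[-0.0897,0.0632,0],"roll":0},{"jaw":1,"linear":[-0.0963,0.0708,0],"roll":0},{"jaw":1,"linear":[-0.1026,0.0786,0],"roll":0},{"jaw":1,"linear":[-0.1026,0.0786,0],"roll":0}])

```text
t: 9.68
tool_pos: [0.5066, 0.0671, 0.1685]
orientation: [1.354, 1.109, -1.351]
force: [-11.9, 3.5, 11.3]
opening: 0.0094
```

Call:
apply_moves(series=[{"jaw":1,"linear":[-0.0013,-0.001,0],"roll":0},{"jaw":1,"linear":[-0.0026,-0.002,0],"roll":0},{"jaw":1,"linear":[-0.0026,-0.002,0],"roll":0}])

```text
t: 10.05
tool_pos: [0.5064, 0.0671, 0.1689]
orientation: [1.355, 1.108, -1.35]
force: [9.1, 2.1, -15.2]
opening: 0.0095
```

```bash
python3 - <<'E'
from h import *
s=read_state(); print(s["tool_pos"],s["force"])
C=cams(); im=C["scene"]["pixels"][100:310,210:410]; cv2.imwrite("pics/g.png",cv2.resize(im,None,fx=2.8,fy=2.8,interpolation=2))
E
```

```text
[0.50639748 0.06706131 0.16885554] [  9.08826526   2.07947777 -15.22895878]
```

View pics/g.png

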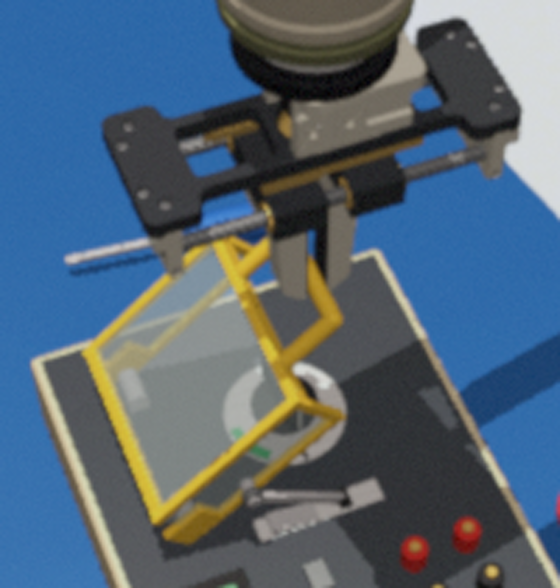

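Releasing the preload flips the radial force at about 10 N/mm, so the circle is right to within 1.5 mm. I'll fit the hinge centre from the measured points.

```bash
cat > arc.py <<'E'
from h import *
import sys
p=np.load("p.npy"); e=np.array([np.cos(p[2]),np.sin(p[2])])
m=[[.45251,.07766,.07554],[.4608,.076,.1048],[.5064,.0671,.16887]]+[list(map(float,a.split(','))) for a in sys.argv[3:]]
Q=np.array([[e@(np.array(a[:2])-m[0][:2]),a[2]] for a in m])
r=least_squares(lambda c:np.hypot(*(Q-c).T)-.1509,[.148,.05]); c=r.x; print("centre",c,r.fun)
s=read_state(); q=np.array([e@(s["tool_pos"][:2]-m[0][:2]),s["tool_pos"][2]])-c
a=np.arctan2(q[1],-q[0]); print("angle",a-.1935,"rad",np.hypot(*q))
end=float(sys.argv[1])+.1935; N=int(sys.argv[2])
for b in np.linspace(a,end,N+1)[1:]:
    g=.1509*np.array([-np.cos(b),np.sin(b)])-q; print(round(b-.1935,3),"[%.4f, %.4f, 0]"%(-g[1]/.6,g[0]/.6))
E
python3 arc.py 1.2 12
```

```text
centre [0.14908094 0.05084943] [ 2.11720408e-04 -2.79806597e-04  8.39608639e-05]
angle 0.7037523757848255 rad 0.1509683396039933
0.745 [-0.0062, 0.0083, 0]
0.786 [-0.0122, 0.0168, 0]
0.828 [-0.0178, 0.0256, 0]
0.869 [-0.0231, 0.0346, 0]
0.911 [-0.0279, 0.0438, 0]
0.952 [-0.0324, 0.0532, 0]
0.993 [-0.0365, 0.0627, 0]
1.035 [-0.0402, 0.0724, 0]
1.076 [-0.0435, 0.0823, 0]
1.117 [-0.0464, 0.0923, 0]
1.159 [-0.0488, 0.1024, 0]
1.2 [-0.0509, 0.1126, 0]
```

Call:
apply_moves(series=[{"jaw":1,"linear":[-0.0062,0.0083,0],"roll":0},{"jaw":1,"linear":[-0.0122,0.0168,0],"roll":0},{"jaw":1,"linear":[-0.0178,0.0256,0],"roll":0},{"jaw":1,"linear":[-0.0231,0.0346,0],"roll":0},{"jaw":1,"linear":[-0.0279,0.0438,0],"roll":0},{"jaw":1,"linear":[-0.0324,0.0532,0],"roll":0},{"jaw":1,"linear":[-0.0365,0.0627,0],"roll":0},{"jaw":1,"linear":[-0.0402,0.0724,0],"roll":0},{"jaw":1,"linear":[-0.0435,0.0823,0],"roll":0},{"jaw":1,"linear":[-0.0464,0.0923,0],"roll":0},{"jaw":1,"linear":[-0.0488,0.1024,0],"roll":0},{"jaw":1,"linear":[-0.0509,0.1126,0],"roll":0},{"jaw":1,"linear":[-0.0509,0.1126,0],"roll":0}])

```text
t: 11.78
tool_pos: [0.5736, 0.054, 0.201]
orientation: [1.357, 1.107, -1.348]
force: [-3.7, 3.9, 4.3]
opening: 0.0094
```

```bash
python3 - <<'E'
from h import *
s=read_state(); print(list(s["tool_pos"].round(5)),s["force"])
E
python3 arc.py 1.70 14 $(python3 -c "
from plant import *;print(','.join('%.5f'%v for v in read_state()['tool_pos']))"); 
```

```text
[np.float64(0.57361), np.float64(0.05396), np.float64(0.20102)] [-3.6978937   3.89048729  4.3237248 ]
centre [0.14954385 0.05198283] [ 0.00048792 -0.00024862 -0.00050949  0.00041345]
angle 1.203622089041358 rad 0.15130945711030597
1.239 [-0.0007, 0.0089, 0]
1.275 [-0.0018, 0.0178, 0]
1.31 [-0.0025, 0.0267, 0]
1.345 [-0.0030, 0.0356, 0]
1.381 [-0.0031, 0.0445, 0]
1.416 [-0.0029, 0.0534, 0]
1.452 [-0.0024, 0.0623, 0]
1.487 [-0.0016, 0.0712, 0]
1.523 [-0.0005, 0.0800, 0]
1.558 [0.0010, 0.0888, 0]
1.594 [0.0028, 0.0976, 0]
1.629 [0.0048, 0.1062, 0]
1.665 [0.0072, 0.1148, 0]
1.7 [0.0099, 0.1233, 0]
```

Call:
apply_moves(series=[{"jaw":1,"linear":[-0.0009,0.0089,0],"roll":0},{"jaw":1,"linear":[-0.0018,0.0178,0],"roll":0},{"jaw":1,"linear":[-0.0025,0.0267,0],"roll":0},{"jaw":1,"linear":[-0.003,0.0356,0],"roll":0},{"jaw":1,"linear":[-0.0031,0.0445,0],"roll":0},{"jaw":1,"linear":[-0.0029,0.0534,0],"roll":0},{"jaw":1,"linear":[-0.0024,0.0623,0],"roll":0},{"jaw":1,"linear":[-0.0016,0.0712,0],"roll":0},{"jaw":1,"linear":[-0.0005,0.08,0],"roll":0},{"jaw":1,"linear":[0.001,0.0888,0],"roll":0},{"jaw":1,"linear":[0.0028,0.0976,0],"roll":0},{"jaw":1,"linear":[0.0028,0.0976,0],"roll":0}])

```text
t: 13.28
tool_pos: [0.6314, 0.0422, 0.1994]
orientation: [1.357, 1.106, -1.349]
force: [-2.5, 0.8, 2.3]
opening: 0.0095
```

```bash
python3 - <<'E'
from h import *
s=read_state(); print(list(s["tool_pos"].round(5)),s["force"])
E
python3 arc.py 1.74 8 .57361,.05396,.20102 $(python3 -c "
from plant import *;print(','.join('%.5f'%v for v in read_state()['tool_pos']))"); 
```

```text
[np.float64(0.63142), np.float64(0.04219), np.float64(0.19943)] [-2.53278301  0.76178699  2.34892265]
centre [0.14958883 0.05205755] [ 5.20751715e-04 -2.32659044e-04 -5.39233376e-04  3.47636906e-04
  7.91114316e-05]
angle 1.5962908323266725 rad 0.15098021938528022
1.614 [0.0012, 0.0044, 0]
1.632 [0.0023, 0.0088, 0]
1.65 [0.0034, 0.0131, 0]
1.668 [0.0047, 0.0175, 0]
1.686 [0.0060, 0.0218, 0]
1.704 [0.0074, 0.0261, 0]
1.722 [0.0089, 0.0303, 0]
1.74 [0.0105, 0.0346, 0]
```

Call:
apply_moves(series=[{"jaw":1,"linear":[0.0012,0.0044,0],"roll":0},{"jaw":1,"linear":[0.0023,0.0088,0],"roll":0},{"jaw":1,"linear":[0.0034,0.0131,0],"roll":0},{"jaw":1,"linear":[0.0047,0.0175,0],"roll":0},{"jaw":1,"linear":[0.006,0.0218,0],"roll":0},{"jaw":1,"linear":[0.0074,0.0261,0],"roll":0},{"jaw":1,"linear":[0.0089,0.0303,0],"roll":0},{"jaw":1,"linear":[0.0105,0.0346,0],"roll":0},{"jaw":1,"linear":[0.0105,0.0346,0],"roll":0},{"jaw":1,"linear":[0.0105,0.0346,0],"roll":0}])

```text
t: 14.52
tool_pos: [0.6518, 0.038, 0.1931]
orientation: [1.356, 1.106, -1.349]
force: [-2.7, 0.1, 2.8]
opening: 0.009
```

```bash
python3 - <<'E'
from h import *
s=read_state(); print(list(s["tool_pos"].round(5)),s["force"])
C=cams()
cv2.imwrite("pics/h.png",cv2.resize(C["scene"]["pixels"][140:340,210:420],None,fx=2.8,fy=2.8,interpolation=2))
E
python3 arc.py 1.62 8 .57361,.05396,.20102 .63142,.04219,.19943
```

```text
[np.float64(0.65178), np.float64(0.03803), np.float64(0.19313)] [-2.67921361  0.09035941  2.7809386 ]
centre [0.14958883 0.05205755] [ 5.20751715e-04 -2.32659044e-04 -5.39233376e-04  3.47636906e-04
  7.91114316e-05]
angle 1.7398556971860097 rad 0.1509266648695643
1.725 [-0.0013, -0.0035, 0]
1.71 [-0.0025, -0.0071, 0]
1.695 [-0.0037, -0.0107, 0]
1.68 [-0.0049, -0.0143, 0]
1.665 [-0.0060, -0.0179, 0]
1.65 [-0.0070, -0.0215, 0]
1.635 [-0.0080, -0.0251, 0]
1.62 [-0.0089, -0.0288, 0]
```

Call:
apply_moves(series=[{"jaw":1,"linear":[-0.0013,-0.0035,0],"roll":0},{"jaw":1,"linear":[-0.0025,-0.0071,0],"roll":0},{"jaw":1,"linear":[-0.0037,-0.0107,0],"roll":0},{"jaw":1,"linear":[-0.0049,-0.0143,0],"roll":0},{"jaw":1,"linear":[-0.006,-0.0179,0],"roll":0},{"jaw":1,"linear":[-0.007,-0.0215,0],"roll":0},{"jaw":1,"linear":[-0.008,-0.0251,0],"roll":0},{"jaw":1,"linear":[-0.0089,-0.0288,0],"roll":0},{"jaw":1,"linear":[-0.0089,-0.0288,0],"roll":0}])

```text
t: 15.75
tool_pos: [0.6346, 0.0414, 0.1985]
orientation: [1.356, 1.106, -1.349]
force: [-1.3, -1.1, 1.3]
opening: 0.0092
```

```bash
python3 -c "
from plant import *; print(read_state()['force'])"; python3 arc.py 1.59 6 .57361,.05396,.20102 .63142,.04219,.19943
```

```text
[-1.31329256 -1.12024553  1.29418579]
centre [0.14958883 0.05205755] [ 5.20751715e-04 -2.32659044e-04 -5.39233376e-04  3.47636906e-04
  7.91114316e-05]
angle 1.6189086157520283 rad 0.1508260805364114
1.614 [-0.0004, -0.0011, 0]
1.609 [-0.0007, -0.0023, 0]
1.604 [-0.0010, -0.0035, 0]
1.6 [-0.0012, -0.0047, 0]
1.595 [-0.0015, -0.0059, 0]
1.59 [-0.0018, -0.0071, 0]
```

Call:
apply_moves(series=[{"jaw":1,"linear":[-0.0004,-0.0011,0],"roll":0},{"jaw":1,"linear":[-0.0007,-0.0023,0],"roll":0},{"jaw":1,"linear":[-0.001,-0.0035,0],"roll":0},{"jaw":1,"linear":[-0.001,-0.0035,0],"roll":0}])

```text
t: 16.25
tool_pos: [0.6324, 0.0418, 0.199]
orientation: [1.356, 1.106, -1.349]
force: [-0.9, -0.3, 1.8]
opening: 0.0092
```

Call:
apply_moves(series=[{"jaw":1,"linear":[-0.0003,-0.0012,0],"roll":0},{"jaw":1,"linear":[-0.0003,-0.0012,0],"roll":0}])

```text
t: 16.5
tool_pos: [0.6317, 0.042, 0.1992]
orientation: [1.356, 1.106, -1.349]
force: [-0.6, -0.8, 0.7]
opening: 0.0092
```

Call:
apply_moves(series=[{"jaw":1,"linear":[-0.0003,-0.0011,0],"roll":0},{"jaw":1,"linear":[-0.0003,-0.0011,0],"roll":0}])

```text
t: 16.75
tool_pos: [0.6309, 0.0421, 0.1993]
orientation: [1.356, 1.107, -1.349]
force: [-2.3, -1.1, 0.9]
opening: 0.0098
```

```bash
python3 -c "
from plant import *; print(read_state()['force'],read_state()['tool_pos'])"; python3 arc.py 1.58 4 .57361,.05396,.20102 .63142,.04219,.19943
```

```text
[-2.30899308 -1.08372455  0.92489108] [0.63093693 0.04213104 0.19932982]
centre [0.14958883 0.05205755] [ 5.20751715e-04 -2.32659044e-04 -5.39233376e-04  3.47636906e-04
  7.91114316e-05]
angle 1.5934653151536553 rad 0.15078150856278738
1.59 [-0.0004, -0.0008, 0]
1.587 [-0.0006, -0.0016, 0]
1.583 [-0.0007, -0.0024, 0]
1.58 [-0.0009, -0.0033, 0]
```

Call:
apply_moves(series=[{"jaw":1,"linear":[-0.0003,-0.001,0],"roll":0},{"jaw":1,"linear":[-0.0003,-0.001,0],"roll":0}])

```text
t: 17.0
tool_pos: [0.6303, 0.0422, 0.1995]
orientation: [1.356, 1.107, -1.349]
force: [-1.7, -1.5, 0.2]
opening: 0.009
```

Call:
apply_moves(series=[{"jaw":1,"linear":[-0.0003,-0.001,0],"roll":0},{"jaw":1,"linear":[-0.0003,-0.001,0],"roll":0}])

```text
t: 17.25
tool_pos: [0.6297, 0.0424, 0.1996]
orientation: [1.356, 1.107, -1.349]
force: [-0.8, -0.5, 1.3]
opening: 0.0094
```

View pics/h.png

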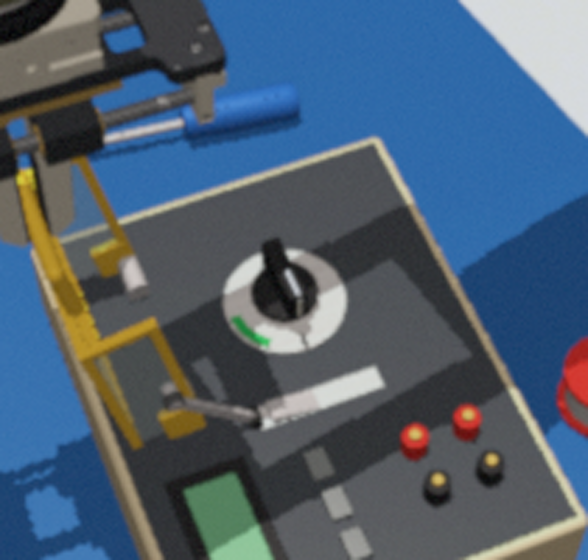

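Call:
apply_moves(series=[{"jaw":1,"linear":[-0.0003,-0.001,0],"roll":0},{"jaw":1,"linear":[-0.0003,-0.001,0],"roll":0},{"jaw":1,"linear":[-0.0003,-0.001,0],"roll":0}])

```text
t: 17.62
tool_pos: [0.6291, 0.0425, 0.1997]
orientation: [1.356, 1.107, -1.349]
force: [0.1, -1.5, -0.9]
opening: 0.0094
```

```bash
python3 arc.py 1.58 4 .57361,.05396,.20102 .63142,.04219,.19943; python3 - <<'E'
from h import *
import time
F=[]
for i in range(8):
    read_camera("top"); F.append(read_state()["force"])
print(np.round(F,1),np.mean(F,0)); print(read_state()["tool_pos"])
E
```

```text
centre [0.14958883 0.05205755] [ 5.20751715e-04 -2.32659044e-04 -5.39233376e-04  3.47636906e-04
  7.91114316e-05]
angle 1.5806700648455532 rad 0.15075634096306784
1.581 [-0.0002, 0.0000, 0]
1.58 [-0.0003, -0.0000, 0]
1.58 [-0.0003, -0.0001, 0]
1.58 [-0.0003, -0.0001, 0]
[[ 0.3 -0.6 -0.7]
 [-0.5 -1.6 -0.3]
 [ 0.2 -2.   0.6]
 [-0.3 -1.1  0.3]
 [-0.8 -1.8  0.3]
 [-0.1 -0.3  0.2]
 [-0.4 -1.4 -0.5]
 [ 0.1 -1.2 -0.1]] [-0.18968899 -1.24279858 -0.02632066]
[0.62907523 0.04245028 0.19975429]
```

The pull's force has vanished (mean about 0 N over 8 readings) and the foot sits behind the ledge at (252,420). I'll let go and rise.

Call:
apply_moves(series=[{"jaw":0.75,"linear":[0,0,0],"roll":0},{"jaw":0.6,"linear":[0,0,0],"roll":0},{"jaw":0.4,"linear":[0,0,0],"roll":0},{"jaw":0.4,"linear":[0,0,0],"roll":0},{"jaw":0.4,"linear":[-0.03,0,0],"roll":0},{"jaw":0.4,"linear":[-0.08,0,0],"roll":0},{"jaw":0.4,"linear":[-0.15,0,0],"roll":0},{"jaw":0.4,"linear":[-0.2,0,0],"roll":0},{"jaw":0.6,"linear":[-0.2,-0.08,0],"roll":-0.3},{"jaw":0.8,"linear":[-0.2,-0.16,0],"roll":-0.6},{"jaw":1,"linear":[-0.2,-0.24,0],"roll":-0.9},{"jaw":1,"linear":[-0.2,-0.26,0],"roll":-1},{"jaw":1,"linear":[-0.2,-0.26,0],"roll":-1}])

```text
t: 19.65
tool_pos: [0.4754, 0.0732, 0.3211]
orientation: [0.969, 1.34, -0.961]
force: [-0.0, -0.3, 0.6]
opening: 0.0002
```

Call:
apply_moves(series=[{"jaw":1,"linear":[0,0,0],"roll":-0.3},{"jaw":1,"linear":[0,0,0],"roll":-0.6},{"jaw":1,"linear":[0,0,0],"roll":-0.9},{"jaw":1,"linear":[0,0,0],"roll":-1},{"jaw":1,"linear":[0,0,0],"roll":-1}])

```text
t: 20.27
tool_pos: [0.4762, 0.073, 0.3215]
orientation: [0.568, 1.488, -0.562]
force: [-0.1, 0.2, 0.7]
opening: 0.0005
```

Call:
apply_moves(series=[{"jaw":1,"linear":[0,0,0],"roll":-0.3},{"jaw":1,"linear":[0,0,0],"roll":-0.6},{"jaw":1,"linear":[0,0,0],"roll":-0.9},{"jaw":1,"linear":[0,0,0],"roll":-1},{"jaw":1,"linear":[0,0,0],"roll":-1}])

```text
t: 20.9
tool_pos: [0.4766, 0.0729, 0.3218]
orientation: [0.16, 1.557, -0.157]
force: [-0.1, 0.4, -0.1]
opening: 0.0004
```

```bash
python3 - <<'E'
from h import *
C=cams(); c=C["scene"]
print(ray(c,(311.8,247),.071),ray(c,(310.7,237.1),.106))
# white dial ring centroid by ellipse
g=cv2.cvtColor(c["pixels"],cv2.COLOR_BGR2HSV); m=((g[...,1]<60)&(g[...,2]>130)).astype(np.uint8); m[:200]=0;m[290:]=0;m[:,:275]=0;m[:,355:]=0
cs,_=cv2.findContours(m,0,2); k=max(cs,key=cv2.contourArea); el=cv2.fitEllipse(cv2.convexHull(k)); print(el,ray(c,el[0],.071))
s=read_state(); print(s["tool_pos"])
p=np.load("p.npy"); K=np.array([.5222,.0640]); 
def U(X,Y): return [*(w([K[0],K[1],p[2]],[X,Y,0])[0][:2]),.0]
P=np.array(U(-.018,.030)); print("approach",P,tgt(P+[0,0,.115],p[2]+np.pi/2))
E
```

```text
[0.51950567 0.06334209 0.071     ] [0.52287118 0.06562115 0.106     ]
((311.1310119628906, 247.08941650390625), (37.34305191040039, 44.60214614868164), 89.38815307617188) [0.52052678 0.06288573 0.071     ]
[0.47643012 0.07293006 0.321702  ]
approach [0.510414   0.09694071 0.        ] (array([[0.345 , 0.0498, 0.0448]]), np.float64(-0.009969618293333897))
```

Call:
apply_moves(series=[{"jaw":1,"linear":[0.08,0.03,0.03],"roll":0},{"jaw":1,"linear":[0.16,0.047,0.042],"roll":0},{"jaw":1,"linear":[0.24,0.047,0.042],"roll":0},{"jaw":1,"linear":[0.31,0.047,0.042],"roll":0},{"jaw":1,"linear":[0.35,0.047,0.042],"roll":-0.01},{"jaw":1,"linear":[0.37,0.047,0.042],"roll":-0.01},{"jaw":1,"linear":[0.37,0.047,0.042],"roll":-0.01}])

```text
t: 21.88
tool_pos: [0.5083, 0.0956, 0.0997]
orientation: [0.156, 1.558, -0.154]
force: [-0.1, 0.5, 0.0]
opening: 0.0004
```

```bash
cat > kn.py <<'E'
from h import *
p=np.load("p.npy"); K=np.array([.5215,.0638])
def U(P): 
    d=np.array(P[:2])-K; c,s=np.cos(p[2]),np.sin(p[2]); return np.array([c*d[0]+s*d[1],-s*d[0]+c*d[1]])*1000
def st():
    s=read_state(); f=s["force"]; c,n=np.cos(p[2]),np.sin(p[2])
    print("unit XY mm",U(s["tool_pos"]).round(2),"z",round(s["tool_pos"][2]*1000,2),"F unit",np.round([c*f[0]+n*f[1],-n*f[0]+c*f[1],f[2]],1),"t",s["t"])
E
python3 - <<'E'
from kn import *
st(); C=cams(); s=read_state(); M=R.from_rotvec(s["orientation"]).as_matrix()
out=[]
for n in C:
  im=cv2.resize(C[n]["pixels"],None,fx=5,fy=5,interpolation=2)
  def dot(P,col):
    q=np.round((proj(C[n],P)[0]+.5)*5).astype(int); cv2.circle(im,tuple(map(int,q)),2,col,-1); return q
  T=s["tool_pos"]+[0,0,.019]
  for y in(-.0175,.0175):
    for z in(-.0075,.0075): dot(T+M@[0,y,z],(255,0,255))
  W=lambda X,Y,z:w([*K,p[2]],[X,Y,z])[0]
  for X in(-.006,.006):
    for Y in(-.022,.022): dot(W(X,Y,.106),(0,255,255))
  q=dot(W(0,0,.106),(0,0,255)); out.append(im[q[1]-260:q[1]+260,q[0]-200:q[0]+200])
cv2.imwrite("pics/i.png",np.hstack(out))
E
```

```text
unit XY mm [-19.15  28.61] z 99.66 F unit [-0.2  0.4  0. ] t 21.875
```

View pics/i.png

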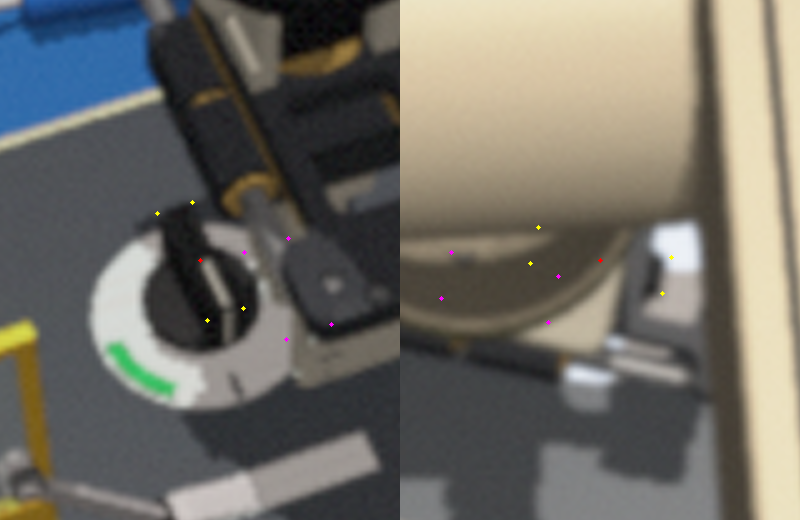

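Left view: the predicted bar corners (yellow) lie on the black bar at (157–243, 202–320). The fingertip is hidden behind the gripper's end, so I'll go down by touch.

Call:
apply_moves(series=[{"jaw":1,"linear":[0,-0.001,0.0045],"roll":0},{"jaw":1,"linear":[0.01,-0.001,0.0045],"roll":0},{"jaw":1,"linear":[0.015,-0.001,0.0045],"roll":0},{"jaw":1,"linear":[0.019,-0.001,0.0045],"roll":0},{"jaw":1,"linear":[0.019,-0.001,0.0045],"roll":0}], force=20)

```text
t: 22.6
tool_pos: [0.5119, 0.0946, 0.0896]
orientation: [0.156, 1.556, -0.153]
force: [0.8, -0.1, -0.1]
opening: 0.0005
```

Call:
apply_moves(series=[{"jaw":1,"linear":[0.005,0,0],"roll":0},{"jaw":1,"linear":[0.01,0,0],"roll":0},{"jaw":1,"linear":[0.015,0,0],"roll":0},{"jaw":1,"linear":[0.02,0,0],"roll":0},{"jaw":1,"linear":[0.02,0,0],"roll":0}])

```text
t: 23.22
tool_pos: [0.5116, 0.0946, 0.0771]
orientation: [0.156, 1.557, -0.153]
force: [-0.4, -0.2, -0.2]
opening: 0.0006
```

```bash
python3 -c "
from kn import *; st()"
```

```text
unit XY mm [-15.72  28.31] z 77.1 F unit [-0.3 -0.3 -0.2] t 23.225
```

Call:
apply_moves(series=[{"jaw":1,"linear":[0.004,0,0],"roll":0},{"jaw":1,"linear":[0.008,0,0],"roll":0},{"jaw":1,"linear":[0.012,0,0],"roll":0},{"jaw":1,"linear":[0.012,0,0],"roll":0}])

```text
t: 23.72
tool_pos: [0.5116, 0.0946, 0.0696]
orientation: [0.156, 1.557, -0.154]
force: [0.5, 0.5, -0.5]
opening: 0.0005
```

Call:
apply_moves(series=[{"jaw":1,"linear":[0.003,0,0],"roll":0},{"jaw":1,"linear":[0.005,0,0],"roll":0},{"jaw":1,"linear":[0.005,0,0],"roll":0}])

```text
t: 24.1
tool_pos: [0.5116, 0.0945, 0.0665]
orientation: [0.156, 1.557, -0.154]
force: [-0.1, 0.1, -0.1]
opening: 0.0004
```

Call:
apply_moves(series=[{"jaw":1,"linear":[0.002,0,0],"roll":0},{"jaw":1,"linear":[0.004,0,0],"roll":0},{"jaw":1,"linear":[0.004,0,0],"roll":0}])

```text
t: 24.48
tool_pos: [0.5116, 0.0945, 0.064]
orientation: [0.156, 1.557, -0.154]
force: [-0.8, 0.1, -0.4]
opening: 0.0006
```

Call:
apply_moves(series=[{"jaw":1,"linear":[0.002,0,0],"roll":0},{"jaw":1,"linear":[0.003,0,0],"roll":0},{"jaw":1,"linear":[0.003,0,0],"roll":0}])

```text
t: 24.85
tool_pos: [0.5116, 0.0945, 0.0621]
orientation: [0.156, 1.557, -0.154]
force: [0.6, -0.2, -0.0]
opening: 0.0007
```

Call:
apply_moves(series=[{"jaw":1,"linear":[0.0015,0,0],"roll":0},{"jaw":1,"linear":[0.003,0,0],"roll":0},{"jaw":1,"linear":[0.003,0,0],"roll":0}])

```text
t: 25.22
tool_pos: [0.5115, 0.0944, 0.0601]
orientation: [0.156, 1.557, -0.154]
force: [-0.4, 0.1, -0.1]
opening: -0.0001
```

Call:
apply_moves(series=[{"jaw":1,"linear":[0.0015,0,0],"roll":0},{"jaw":1,"linear":[0.003,0,0],"roll":0},{"jaw":1,"linear":[0.003,0,0],"roll":0}])

```text
t: 25.6
tool_pos: [0.5115, 0.0944, 0.0583]
orientation: [0.156, 1.557, -0.154]
force: [0.6, -0.4, 0.9]
opening: 0.0003
```

Call:
apply_moves(series=[{"jaw":1,"linear":[-0.01,0,0],"roll":0},{"jaw":1,"linear":[-0.02,0,0],"roll":0},{"jaw":1,"linear":[-0.02,-0.01,0],"roll":0},{"jaw":1,"linear":[-0.02,-0.01,0],"roll":0},{"jaw":1,"linear":[-0.014,-0.01,0],"roll":0},{"jaw":1,"linear":[-0.011,-0.01,0],"roll":0},{"jaw":1,"linear":[-0.011,-0.01,0],"roll":0}])

```text
t: 26.48
tool_pos: [0.51, 0.0886, 0.0644]
orientation: [0.156, 1.558, -0.154]
force: [-0.3, 0.8, 0.7]
opening: 0.0002
```

Call:
apply_moves(series=[{"jaw":1,"linear":[0.0015,0,0],"roll":0},{"jaw":1,"linear":[0.003,0,0],"roll":0},{"jaw":1,"linear":[0.003,0,0],"roll":0}])

```text
t: 26.85
tool_pos: [0.5099, 0.0885, 0.0625]
orientation: [0.156, 1.558, -0.154]
force: [0.4, 1.4, -0.2]
opening: 0.0006
```

Call:
apply_moves(series=[{"jaw":1,"linear":[0.0015,0,0],"roll":0},{"jaw":1,"linear":[0.003,0,0],"roll":0},{"jaw":1,"linear":[0.003,0,0],"roll":0}])

```text
t: 27.22
tool_pos: [0.5102, 0.0886, 0.061]
orientation: [0.156, 1.558, -0.154]
force: [0.1, -0.3, 2.7]
opening: 0.0007
```

Contact with the collar at reported z ≈ 0.061. Now I'll press in.

Call:
apply_moves(series=[{"jaw":1,"linear":[0.002,0,0],"roll":0},{"jaw":1,"linear":[0.004,0,0],"roll":0},{"jaw":1,"linear":[0.006,0,0],"roll":0},{"jaw":1,"linear":[0.006,0,0],"roll":0}])

```text
t: 27.72
tool_pos: [0.5105, 0.0887, 0.0577]
orientation: [0.156, 1.557, -0.154]
force: [-0.9, 0.3, 5.9]
opening: 0.0006
```

```bash
python3 -c "
from kn import *; st()"
```

```text
unit XY mm [-15.68  22.23] z 57.7 F unit [-0.9  0.1  5.9] t 27.725
```

Call:
apply_moves(series=[{"jaw":1,"linear":[0.002,0,0],"roll":0},{"jaw":1,"linear":[0.004,0,0],"roll":0},{"jaw":1,"linear":[0.006,0,0],"roll":0},{"jaw":1,"linear":[0.007,0,0],"roll":0},{"jaw":1,"linear":[0.007,0,0],"roll":0}])

```text
t: 28.35
tool_pos: [0.5114, 0.0889, 0.0545]
orientation: [0.156, 1.556, -0.153]
force: [-1.0, 0.7, 8.8]
opening: 0.0003
```

```bash
python3 -c "
from kn import *; st()"
```

```text
unit XY mm [-14.85  22.61] z 54.47 F unit [-1.1  0.5  8.8] t 28.35
```

Call:
apply_moves(series=[{"jaw":1,"linear":[0.0015,0,0.001],"roll":0},{"jaw":1,"linear":[0.0015,0,0.002],"roll":0},{"jaw":1,"linear":[0.0015,0,0.003],"roll":0},{"jaw":1,"linear":[0.0015,0,0.004],"roll":0}])

```text
t: 28.85
tool_pos: [0.5132, 0.0891, 0.0543]
orientation: [0.157, 1.557, -0.152]
force: [-8.8, 4.2, 13.5]
opening: 0.0003
```

```bash
python3 -c "
from kn import *; st(); print(read_state()['wrist_torque'])"
```

```text
unit XY mm [-13.12  23.22] z 54.29 F unit [-9.5  2.4 13.5] t 28.85
[ 0.5126324   1.18791684 -0.17408773]
```

Call:
apply_moves(series=[{"jaw":1,"linear":[0.0013,0.0005,0.0025],"roll":0},{"jaw":1,"linear":[0.0013,0.001,0.0035],"roll":0},{"jaw":1,"linear":[0.0013,0.0017,0.0045],"roll":0}])

```text
t: 29.22
tool_pos: [0.5155, 0.0898, 0.0542]
orientation: [0.157, 1.558, -0.152]
force: [-8.5, -0.5, 13.1]
opening: 0.0006
```

```bash
python3 -c "
from kn import *; st(); print(read_state()['wrist_torque'])"
```

```text
unit XY mm [-11.    24.31] z 54.19 F unit [-8.2 -2.2 13.1] t 29.225
[-0.06863475  1.12179488 -0.12312738]
```

Call:
apply_moves(series=[{"jaw":1,"linear":[0.0012,0.0003,0.0025],"roll":0},{"jaw":1,"linear":[0.001,0.0007,0.004],"roll":0},{"jaw":1,"linear":[0.0008,0.0011,0.0053],"roll":0}])

```text
t: 29.6
tool_pos: [0.5186, 0.0906, 0.0542]
orientation: [0.158, 1.558, -0.151]
force: [-4.5, 3.7, 7.7]
opening: 0.0006
```

```bash
python3 -c "
from kn import *; st(); print(read_state()['wrist_torque'])
C=cams(); cv2.imwrite('pics/j.png',C['scene']['pixels'][190:300,260:370])"
```

```text
unit XY mm [-8.06 25.72] z 54.17 F unit [-5.1  2.7  7.7] t 29.6
[ 0.54549804  0.49974732 -0.0726291 ]
```

The knob is turning and is off its slot (about 0.5 rad). I'll ease off the push.

Call:
apply_moves(series=[{"jaw":1,"linear":[-0.003,0,0],"roll":0},{"jaw":1,"linear":[-0.007,0,0],"roll":0},{"jaw":1,"linear":[-0.011,0,0],"roll":0},{"jaw":1,"linear":[-0.013,0,0],"roll":0},{"jaw":1,"linear":[-0.013,0,0],"roll":0}])

```text
t: 30.32
tool_pos: [0.5186, 0.0906, 0.0619]
orientation: [0.158, 1.558, -0.151]
force: [-1.3, 0.3, -0.1]
opening: 0.0006
```

```bash
cat > img.py <<'E'
from kn import *
st(); C=cams(); c=C["scene"]
# overlay-free numeric look: white pointer direction on the bar top
im=c["pixels"]; W=lambda a,r,z:w([*K,p[2]],[r*np.sin(a),r*np.cos(a),z])[0]
g=cv2.cvtColor(im,cv2.COLOR_BGR2GRAY).astype(float)
for zt in(.102,.106):
  print(zt,[(round(a,2),int(np.mean([g[int(v+.5),int(u+.5)] for u,v in proj(c,np.array([W(a,r,zt) for r in np.linspace(.008,.021,9)]))]))) for a in np.arange(-.1,1.5,.1)])
E
python3 img.py
```

```text
unit XY mm [-8.11 25.68] z 61.91 F unit [-1.4  0.  -0.1] t 30.325
0.102 [(np.float64(-0.1), 95), (np.float64(0.0), 92), (np.float64(0.1), 77), (np.float64(0.2), 51), (np.float64(0.3), 33), (np.float64(0.4), 34), (np.float64(0.5), 48), (np.float64(0.6), 77), (np.float64(0.7), 85), (np.float64(0.8), 56), (np.float64(0.9), 32), (np.float64(1.0), 28), (np.float64(1.1), 33), (np.float64(1.2), 30), (np.float64(1.3), 34), (np.float64(1.4), 39)]
0.106 [(np.float64(-0.1), 85), (np.float64(0.0), 87), (np.float64(0.1), 77), (np.float64(0.2), 63), (np.float64(0.3), 46), (np.float64(0.4), 41), (np.float64(0.5), 62), (np.float64(0.6), 78), (np.float64(0.7), 79), (np.float64(0.8), 47), (np.float64(0.9), 34), (np.float64(1.0), 35), (np.float64(1.1), 29), (np.float64(1.2), 27), (np.float64(1.3), 32), (np.float64(1.4), 45)]
```

Image sampling puts the white pointer at about 0.65 rad. I'll move the contact further out along the bar for more leverage.

Call:
apply_moves(series=[{"jaw":1,"linear":[0,0.001,-0.0015],"roll":0},{"jaw":1,"linear":[0,0.004,0.0005],"roll":0},{"jaw":1,"linear":[0,0.0075,0.003],"roll":0},{"jaw":1,"linear":[0,0.0075,0.003],"roll":0}])

```text
t: 30.92
tool_pos: [0.5216, 0.0948, 0.0621]
orientation: [0.158, 1.558, -0.151]
force: [0.2, -0.8, 0.3]
opening: 0.0006
```

Call:
apply_moves(series=[{"jaw":1,"linear":[0,-0.0005,0.001],"roll":0},{"jaw":1,"linear":[0,-0.001,0.0018],"roll":0},{"jaw":1,"linear":[0,-0.0012,0.0025],"roll":0}])

```text
t: 31.3
tool_pos: [0.5227, 0.0939, 0.062]
orientation: [0.158, 1.558, -0.151]
force: [-2.1, 0.9, 1.3]
opening: 0.0003
```

```bash
python3 img.py | cut -c1-1000 | sed 's/np.float64//g'
```

```text
unit XY mm [-4.76 29.74] z 61.98 F unit [-2.2  0.5  1.3] t 31.3
0.102 [((-0.1), 69), ((0.0), 76), ((0.1), 79), ((0.2), 82), ((0.3), 79), ((0.4), 63), ((0.5), 58), ((0.6), 69), ((0.7), 76), ((0.8), 61), ((0.9), 50), ((1.0), 47), ((1.1), 41), ((1.2), 32), ((1.3), 33), ((1.4), 37)]
0.106 [((-0.1), 70), ((0.0), 72), ((0.1), 78), ((0.2), 80), ((0.3), 80), ((0.4), 70), ((0.5), 69), ((0.6), 79), ((0.7), 82), ((0.8), 65), ((0.9), 52), ((1.0), 39), ((1.1), 31), ((1.2), 30), ((1.3), 34), ((1.4), 50)]
```

Call:
apply_moves(series=[{"jaw":1,"linear":[0,-0.0003,0.001],"roll":0},{"jaw":1,"linear":[0,-0.0006,0.0018],"roll":0},{"jaw":1,"linear":[0,-0.001,0.0026],"roll":0}])

```text
t: 31.78
tool_pos: [0.5237, 0.0932, 0.0619]
orientation: [0.158, 1.559, -0.151]
force: [-4.0, 3.6, 2.5]
opening: 0.0008
```

Call:
apply_moves(series=[{"jaw":1,"linear":[0,-0.0003,0.001],"roll":0},{"jaw":1,"linear":[0,-0.0006,0.0018],"roll":0},{"jaw":1,"linear":[0,-0.001,0.0026],"roll":0}])

```text
t: 32.15
tool_pos: [0.5252, 0.0923, 0.0619]
orientation: [0.158, 1.559, -0.151]
force: [-3.8, 1.6, 2.6]
opening: 0.0005
```

```bash
python3 img.py | cut -c1-1000 | sed 's/np.float64//g'
```

```text
unit XY mm [-1.96 28.66] z 61.91 F unit [-4.   0.8  2.6] t 32.15
0.102 [((-0.1), 75), ((0.0), 76), ((0.1), 73), ((0.2), 76), ((0.3), 79), ((0.4), 78), ((0.5), 63), ((0.6), 56), ((0.7), 55), ((0.8), 61), ((0.9), 59), ((1.0), 59), ((1.1), 62), ((1.2), 60), ((1.3), 55), ((1.4), 55)]
0.106 [((-0.1), 69), ((0.0), 76), ((0.1), 71), ((0.2), 73), ((0.3), 76), ((0.4), 76), ((0.5), 72), ((0.6), 64), ((0.7), 65), ((0.8), 71), ((0.9), 74), ((1.0), 71), ((1.1), 62), ((1.2), 46), ((1.3), 42), ((1.4), 56)]
```

Call:
apply_moves(series=[{"jaw":1,"linear":[0,-0.0005,0.0008],"roll":0},{"jaw":1,"linear":[0,-0.0009,0.0015],"roll":0},{"jaw":1,"linear":[0,-0.0012,0.002],"roll":0}])

```text
t: 32.62
tool_pos: [0.5263, 0.0914, 0.062]
orientation: [0.158, 1.559, -0.151]
force: [-4.3, 3.2, 2.4]
opening: 0.0005
```

Call:
apply_moves(series=[{"jaw":1,"linear":[0,-0.0005,0.0008],"roll":0},{"jaw":1,"linear":[0,-0.0009,0.0015],"roll":0},{"jaw":1,"linear":[0,-0.0013,0.002],"roll":0}])

```text
t: 33.0
tool_pos: [0.5273, 0.0905, 0.062]
orientation: [0.158, 1.559, -0.151]
force: [-4.1, 3.6, 3.4]
opening: -0.0001
```

```bash
python3 -c "
from kn import *; st()"
```

```text
unit XY mm [ 0.48 27.28] z 61.99 F unit [-4.7  2.8  3.4] t 33.0
```

Call:
apply_moves(series=[{"jaw":1,"linear":[0,-0.0006,0.0007],"roll":0},{"jaw":1,"linear":[0,-0.0011,0.0012],"roll":0},{"jaw":1,"linear":[0,-0.0015,0.0016],"roll":0}])

```text
t: 33.38
tool_pos: [0.5288, 0.0893, 0.0622]
orientation: [0.158, 1.558, -0.151]
force: [0.7, 2.0, 0.8]
opening: 0.0005
```

Call:
apply_moves(series=[{"jaw":1,"linear":[0,-0.0006,0.0007],"roll":0},{"jaw":1,"linear":[0,-0.0011,0.0012],"roll":0},{"jaw":1,"linear":[0,-0.0015,0.0016],"roll":0}])

```text
t: 33.75
tool_pos: [0.5293, 0.0887, 0.0622]
orientation: [0.159, 1.558, -0.15]
force: [-3.1, 5.7, 2.1]
opening: 0.0003
```

```bash
python3 -c "
from kn import *; st()"
```

```text
unit XY mm [ 2.75 25.96] z 62.2 F unit [-4.1  5.   2.1] t 33.75
```

Call:
apply_moves(series=[{"jaw":1,"linear":[0,-0.0006,0.0006],"roll":0},{"jaw":1,"linear":[0,-0.0012,0.001],"roll":0},{"jaw":1,"linear":[0,-0.0015,0.0013],"roll":0}])

```text
t: 34.12
tool_pos: [0.5293, 0.0886, 0.0622]
orientation: [0.159, 1.56, -0.149]
force: [-4.2, 8.1, 3.8]
opening: 0.0003
```

```bash
python3 -c "
from kn import *; st()"
```

```text
unit XY mm [ 2.83 25.83] z 62.18 F unit [-5.7  7.1  3.8] t 34.125
```

The knob stops against about 9 N at roughly 1.25 rad, right after a drop in force, which is consistent with the notch. I'll back off sideways, rise clear and check.

Call:
apply_moves(series=[{"jaw":1,"linear":[0,0.004,-0.003],"roll":0},{"jaw":1,"linear":[0,0.012,-0.01],"roll":0},{"jaw":1,"linear":[-0.03,0.012,-0.02],"roll":0},{"jaw":1,"linear":[-0.1,0.012,-0.03],"roll":0},{"jaw":1,"linear":[-0.2,0.012,-0.05],"roll":0},{"jaw":1,"linear":[-0.3,0.0,-0.1],"roll":0},{"jaw":1,"linear":[-0.35,-0.1,-0.15],"roll":0},{"jaw":1,"linear":[-0.35,-0.2,-0.15],"roll":0},{"jaw":1,"linear":[-0.35,-0.3,-0.15],"roll":0},{"jaw":1,"linear":[-0.35,-0.4,-0.15],"roll":0},{"jaw":1,"linear":[-0.35,-0.45,-0.15],"roll":0},{"jaw":1,"linear":[-0.35,-0.45,-0.15],"roll":0}])

```text
t: 35.62
tool_pos: [0.3861, -0.1619, 0.2708]
orientation: [0.162, 1.558, -0.153]
force: [0.1, 0.8, 0.6]
opening: 0.0003
```

```bash
python3 - <<'E'
from kn import *
st(); C=cams()
for n in C:
  c=C[n]; im=c["pixels"]; hsv=cv2.cvtColor(im,cv2.COLOR_BGR2HSV); g=im.min(2).astype(np.float32)
  W=lambda a,r,z:w([*K,p[2]],[r*np.sin(a),r*np.cos(a),z])[0]
  for z in(.102,.106):
    A=np.arange(.6,1.75,.1)
    pr=[cv2.remap(g,*[proj(c,np.array([W(a,r,z) for r in np.linspace(.008,.021,9)])).astype(np.float32)[None,:,k] for k in(0,1)],1).mean() for a in A]
    print(n,z,dict(zip(A.round(1).tolist(),np.int32(pr).tolist())))
out=[]
for n in C:
  q=proj(C[n],w([*K,p[2]],[.02,.02,.09])[0])[0].astype(int); out.append(cv2.resize(C[n]["pixels"][q[1]-65:q[1]+65,q[0]-50:q[0]+50],None,fx=4,fy=4,interpolation=2))
cv2.imwrite("pics/k.png",np.hstack(out))
E
```

```text
unit XY mm [ -88.64 -247.78] z 270.84 F unit [-0.1  0.8  0.6] t 35.625
scene 0.102 {0.6: 13, 0.7: 18, 0.8: 22, 0.9: 28, 1.0: 40, 1.1: 62, 1.2: 95, 1.3: 125, 1.4: 135, 1.5: 132, 1.6: 129, 1.7: 126}
scene 0.106 {0.6: 19, 0.7: 27, 0.8: 35, 0.9: 49, 1.0: 72, 1.1: 115, 1.2: 145, 1.3: 137, 1.4: 119, 1.5: 110, 1.6: 113, 1.7: 124}
top 0.102 {0.6: 108, 0.7: 114, 0.8: 115, 0.9: 116, 1.0: 138, 1.1: 158, 1.2: 147, 1.3: 121, 1.4: 115, 1.5: 130, 1.6: 138, 1.7: 140}
top 0.106 {0.6: 116, 0.7: 121, 0.8: 117, 0.9: 119, 1.0: 140, 1.1: 156, 1.2: 142, 1.3: 116, 1.4: 115, 1.5: 133, 1.6: 144, 1.7: 147}
```

The 12-picture limit is reached. Image sampling gives the pointer at about 1.13 rad (top) and 1.2 rad (scene, knob-up height), inside the arc. To confirm the knob is up, I'll touch its top lightly, under the 4.8 N spring. Up would be reported z ≈ 0.081–0.083; still 4 mm in would be ≈ 0.077–0.079.

Call:
apply_moves(series=[{"jaw":1,"linear":[0,0.1,0.04],"roll":0},{"jaw":1,"linear":[0,0.2,0.08],"roll":0},{"jaw":1,"linear":[0,0.3,0.12],"roll":0},{"jaw":1,"linear":[0,0.38,0.145],"roll":0},{"jaw":1,"linear":[0.02,0.413,0.147],"roll":0},{"jaw":1,"linear":[0.1,0.413,0.147],"roll":0},{"jaw":1,"linear":[0.18,0.413,0.147],"roll":0},{"jaw":1,"linear":[0.25,0.413,0.147],"roll":0},{"jaw":1,"linear":[0.285,0.413,0.147],"roll":0},{"jaw":1,"linear":[0.285,0.413,0.147],"roll":0},{"jaw":1,"linear":[0.285,0.413,0.147],"roll":0}])

```text
t: 37.1
tool_pos: [0.5237, 0.0672, 0.1033]
orientation: [0.16, 1.557, -0.149]
force: [0.4, -0.2, -0.5]
opening: 0.0004
```

```bash
python3 -c "
from kn import *; st()"
```

```text
unit XY mm [1.53 3.8 ] z 103.25 F unit [ 0.4 -0.1 -0.5] t 37.1
```

Down 19 mm, then 0.6 mm steps that always command less than 1 mm past the measured height.

Call:
apply_moves(series=[{"jaw":1,"linear":[0.01,-0.003,0],"roll":0},{"jaw":1,"linear":[0.02,-0.006,-0.002],"roll":0},{"jaw":1,"linear":[0.028,-0.006,-0.002],"roll":0},{"jaw":1,"linear":[0.03,-0.006,-0.002],"roll":0},{"jaw":1,"linear":[0.03,-0.006,-0.002],"roll":0}])

```text
t: 37.72
tool_pos: [0.5219, 0.064, 0.0851]
orientation: [0.16, 1.557, -0.149]
force: [0.4, 0.6, 1.2]
opening: 0.0005
```

Call:
apply_moves(series=[{"jaw":1,"linear":[0.001,0,0],"roll":0},{"jaw":1,"linear":[0.001,0,0],"roll":0}])

```text
t: 37.98
tool_pos: [0.522, 0.064, 0.0846]
orientation: [0.16, 1.557, -0.149]
force: [-0.2, 0.1, 0.1]
opening: 0.0005
```

Call:
apply_moves(series=[{"jaw":1,"linear":[0.001,0,0],"roll":0},{"jaw":1,"linear":[0.001,0,0],"roll":0}])

```text
t: 38.22
tool_pos: [0.522, 0.064, 0.0839]
orientation: [0.16, 1.557, -0.149]
force: [-0.4, -0.1, 0.3]
opening: 0.0005
```

Call:
apply_moves(series=[{"jaw":1,"linear":[0.001,0,0],"roll":0},{"jaw":1,"linear":[0.001,0,0],"roll":0}])

```text
t: 38.48
tool_pos: [0.5221, 0.0641, 0.0836]
orientation: [0.16, 1.557, -0.149]
force: [-1.2, -0.9, 2.7]
opening: 0.0002
```

Call:
apply_moves(series=[{"jaw":1,"linear":[0.001,0,0],"roll":0},{"jaw":1,"linear":[0.001,0,0],"roll":0}])

```text
t: 38.72
tool_pos: [0.5222, 0.0641, 0.0833]
orientation: [0.16, 1.557, -0.149]
force: [-0.8, 0.9, 6.1]
opening: 0.0009
```

Call:
apply_moves(series=[{"jaw":1,"linear":[0.0007,0,0],"roll":0},{"jaw":1,"linear":[0.0007,0,0],"roll":0}])

```text
t: 38.98
tool_pos: [0.5222, 0.064, 0.0829]
orientation: [0.16, 1.557, -0.149]
force: [-1.3, 1.2, 4.5]
opening: 0.0004
```

Contact at 0.0836, holding at about the 4.8 N preload, so the knob is up and locked. I'll retreat.

Call:
apply_moves(series=[{"jaw":1,"linear":[-0.02,0,0],"roll":0},{"jaw":1,"linear":[-0.08,0,-0.01],"roll":0},{"jaw":1,"linear":[-0.16,0,-0.02],"roll":0},{"jaw":1,"linear":[-0.25,0,-0.05],"roll":0},{"jaw":1,"linear":[-0.32,-0.08,-0.1],"roll":0},{"jaw":1,"linear":[-0.32,-0.16,-0.14],"roll":0},{"jaw":1,"linear":[-0.32,-0.25,-0.15],"roll":0},{"jaw":1,"linear":[-0.32,-0.35,-0.15],"roll":0},{"jaw":1,"linear":[-0.32,-0.42,-0.15],"roll":0},{"jaw":1,"linear":[-0.32,-0.42,-0.15],"roll":0}])

```text
t: 40.22
tool_pos: [0.3821, -0.1688, 0.2725]
orientation: [0.163, 1.556, -0.153]
force: [-0.1, 0.7, -0.3]
opening: 0.0008
```

```bash
python3 - <<'E'
from kn import *
st(); C=cams(); 
c=C["top"]; g=c["pixels"].min(2).astype(np.float32)
W=lambda a,r,z:w([*K,p[2]],[r*np.sin(a),r*np.cos(a),z])[0]
A=np.arange(.9,1.5,.05)
print({round(float(a),2):int(cv2.remap(g,*[proj(c,np.array([W(a,r,.106) for r in np.linspace(.008,.021,9)])).astype(np.float32)[None,:,k] for k in(0,1)],1).mean()) for a in A})
# yellow guard pixels: extent vs. propped bar prediction; red spool
for n in C:
    h=cv2.cvtColor(C[n]["pixels"],cv2.COLOR_BGR2HSV); y=cv2.inRange(h,(20,150,100),(35,255,255)); v,u=np.nonzero(y); print(n,"yellow",len(u),u.min(),u.max(),v.min(),v.max(),
      "pull at 1.59:",proj(C[n],w(p,[.097,-.05,.2255])).round())
    r=cv2.inRange(h,(0,170,120),(6,255,255)); a,b,s,ce=cv2.connectedComponentsWithStats(r); i=1+s[1:,4].argmax(); print(" spool",ce[i])
    bl=cv2.inRange(h,(100,200,100),(120,255,255))
E
```

```text
unit XY mm [ -91.23 -255.39] z 272.54 F unit [-0.2  0.7 -0.3] t 40.225
{0.9: 118, 0.95: 127, 1.0: 139, 1.05: 151, 1.1: 156, 1.15: 152, 1.2: 142, 1.25: 128, 1.3: 116, 1.35: 113, 1.4: 115, 1.45: 123}
scene yellow 1504 225 281 189 297 pull at 1.59: [[238. 212.]]
 spool [426.40446304 275.35146444]
top yellow 1363 236 371 122 238 pull at 1.59: [[334. 129.]]
 spool [238.4254386  305.21345029]
```

```bash
python3 -c "
from plant import *; print(close_job())"
```

```text
the job is handed in; nothing more can be done
None
```

I propped the guard open on its stay and turned the knob into the calibrate notch. The job was handed in at about 40 s, with the arm clear of everything.

**Guard:** I raised it by the yellow pull to about 1.74 rad and lowered it until its force on the hand averaged about 0 N. My fitted angle there was 1.58 rad, against the stated 1.59. Then I let go.

**Knob:** I pushed it in about 5 mm and turned it clockwise with the closed fingertips pushing on one side of the bar. Gripping the bar could have brought the gripper's body up against the open guard. I eased off at about 0.6 rad and felt along the arc until the turning force dropped and the knob then stopped against about 9 N.

**Last checks:**
- **Knob locked up:** a light touch on its top met it at the "up" height, not 4 mm lower. That touch briefly reached 6 N, above the 4.8 N I meant to stay under, and may have pressed the knob in by up to about 0.7 mm. After I withdrew, the top camera showed the pointer unchanged at about 1.1 rad.
- **Guard open:** the yellow edges are where a propped guard should be in both pictures.
- **Bystanders:** the spool has not moved. I did not measure the multimeter or screwdriver at the end, but nothing went near them.

**Things that disagreed or went wrong:**
- The fingertips sit about 20 mm above the reported tool position. My first grip on the pull closed on nothing, so I went lower and gripped again.
- The radial force on the guard reached about 18 N midway before I corrected the arc.
- The knob's angle came out between 1.1 and 1.27 rad depending on the method. All of these lie inside the green arc.
- I reached the 12-picture limit, so the final checks are from force readings and pixel values rather than by eye.

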